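# Lock the sliding stop of the bone-measuring board on a fossil limb bone

### The arm

A 7-joint arm with a two-finger parallel gripper is mounted at the origin on the work surface. World frame = base frame: x ahead of the robot, y to its left, z up, the work surface at z = 0. Lengths are in m, angles in rad, forces in N, time in s.
With the tool pointing down it reaches from about 0.425 to 0.925 m from the base axis. Payload 6.8 kg.
Tool frame: the origin (TCP) lies on the front face of the gripper's body, between the roots of the fingers; the fingertips stand 73 mm ahead of it and the grasp point (between the pads) lies 54 mm ahead of it; z points along the fingers, y is the line along which they close (so a half turn about z gives the same grasp; the last joint's range is limited). The gripper opens to 85 mm and grips with 20 to 120 N. Pads are 22 mm wide; open, the fingers measure 114 mm over their backs; the gripper's body (76 mm by 85 mm) begins 54 mm behind the grasp point. The pads swing forward as they close: fully open they stand 13 mm farther back than shut.
Start: joints at [1.034, 0.477, 0.022, 1.555, -0.011, 1.109, -0.083], TCP at [0.281, -0.614, 0.304] pointing down, gripper open.
Joint ranges: [-2.96, 2.96], [-0.34, 2.1], [-1.41, 1.46], [0.24, 2.44], [-1.37, 4.51], [0.17, 1.92], [-2.96, 2.96]. Speed limits (rad/s): [2.39, 2.39, 3.14, 3.14, 3.14, 3.14, 3.14].

### API

Orientations are given as a unit quaternion [w, x, y, z].
In Python, from station import bot, optics gives the robot as it stands.
- The arm moves only by the tool drive_tool, never from a script. Its argument "deltas" is a list of rows, each an object with "gripper": the closure in counts, from 0 (fully open) to 255 (shut); "offset": the shift along the tool's x, y, z in units of 1000 mm (1.0 is 1000 mm), a list of three; "angular": the turn, a rotation vector about the tool's x, y, z in units of 45 degrees (1.0 is 45 degrees), a list of three. In form: [{"gripper": gripper, "offset": [dx, dy, dz], "angular": [rx, ry, rz]}, ...]. A call has 1 to 5 rows; each row is the pose to reach, as a shift and turn from the pose commanded when the call began, along the tool's axes at that moment; what a row does not reach only later rows make up. A row lasts 1/10 s, in which the tool goes at most 50 mm and 8.59 degrees, less where a joint would pass 70% of its speed; a pose out of reach is approached as far as the arm can. A call with a number of a shift or a turn outside -1 to 1 is refused whole. A call with a gripper value outside its range is refused whole. The fingers move at their own pace and stop on an object; "grip_force" is the grip in N (left out, the last holds). Time passes only in rows, so rows that repeat a pose let the fingers close. It gives the time, the measured TCP pose, the force, the opening and the grip force at its end, in the units of the state.
- bot.get_obs(): the state, without advancing time (a new reading comes with each control period).
- optics.read_camera(name): name is "side" or "top"; returns the picture (400x640x3 uint8, blue, green, red); there is no depth.
- optics.camera_model(name): a dict with "fx", "fy", "cx", "cy" (pixels), "cam_to_world" (4x4, takes a point from camera to world coordinates). Camera axes: x right, y up, looking along -z (the intrinsics and any distortion apply to the point x, -y, -z); pixel columns grow to the right and rows downward; lengths in m; the calibration is good to about 2 mm. A picture is of the moment at which its call begins. camera_model takes no time and is no camera call.
- bot.hand_in(): hands the job in; it is judged then, once.
The state is a dict: "t": time; "q": joint angles; "joint_vel": joint speeds; "joint_torque": joint torques, N m; "eef_pos": TCP position; "tool_rot": TCP orientation; "contact_force": force on the tool from outside, world axes, zero at the start; "torque": the same for the moment, N m; "gripper_width": opening from 0.0 (shut) to 1.0 (fully open); "grasp_force": force on a finger pad.
Only numpy, scipy, OpenCV 4.12 (cv2) and the standard library are available. Lean on these libraries where they do the work, as an engineer would, in place of code of your own. Each camera call takes 0.05 s, during which the arm holds its last target. There are 200 camera calls.

### The job

Measure the fossil limb bone that lies on the measuring board: slide the stop along its rail until the bone is snug between the stop and the fixed headboard and you feel it bear on both, without squeezing it hard, for it is brittle. Then, with the stop left snug against the bone, press its cam lever all the way down to lock it and let go. Do not bump the magnifier lamp that hangs over the lever, and leave the other things where they lie.

Things in the scene. Friction and masses are not known exactly. Their poses are not given: they have to be found in the camera images.
- board: The measuring board: a wooden plank 540 mm long (its y), 180 mm wide (its x) and 18 mm thick, fixed on the table. Origin: centre of its underside, on the table; z up, +y runs along the rail towards the headboard. A flat steel rail runs along y at x = -70 mm, near the plank's -x edge, the one on the robot's side; the robot stands on the board's -x side.
- headboard: The fixed upright headboard across the +y end of the board, wood with an aluminium face, 150 mm wide (x), 14 mm thick, 85 mm tall; origin: foot of its face, at board (0, 230, 18) mm. The face looks to board -y.
- head_face (a point): Point on the headboard's face at the bone's contact height, board (0, 230, 35) mm; axes parallel to the board's.
- stop (a joint): Slide of the stop along the rail (m), 0 to 0.3, growing to board +y. Starts at 0.03 to 0.12, unlocked: it moves against about 3 N of friction and stays where left; with the lever down it is clamped and holds some 20 N. Its saddle, an aluminium block 44 mm (x) by 70 mm (y), top 44 mm above the table, has its origin at board (-70, -185 + 1000 * value, 0) mm, axes as the board.
- stop_plate: The aluminium face plate of the stop, 10 mm thick (y), standing across the board on the +y end of the saddle; origin and axes are those of the saddle. It reaches from x = 20 to 128 mm and z = 22 to 100 mm, and near the saddle (x = -20 to 20 mm) only to z = 56 mm; its back is at y = 35 mm, and its face, which touches the bone, at y = 45 mm.
- stop_face (a point): Point on the stop's bone-touching face (it looks to board +y), saddle (70, 45, 35) mm; axes parallel to the board's.
- stop_tab (a point): The finger tab by which the stop is slid: an upright aluminium tab on the saddle's -x (robot's) side, 10 mm thick along the rail (y), 38 mm long in x (from saddle x = -62 to -24 mm), from z = 31 to 81 mm above the table. The point lies in the tab's middle, at saddle (-43, 0, 60) mm; axes parallel to the board's. Free space on both sides.
- lever (a joint): Cam lever's angle (rad), 0 to 1.74. At 0 it stands up, leaning 0.17 from vertical to board -x; growing, it swings over to board +x and at 1.74 it lies flat, pointing to board +x: locked. Starts at 0 to 0.35 and stays where left. From about 1.2 the cam bites: it takes about 0.15 N m, then goes over centre and stays down. Above 1.6 counts as down.
- lever_hinge (a point): The lever's pivot, on top of the saddle at saddle (0, 0, 52.2) mm; the axis runs along the board's y. The point turns with the lever.
- lever_end (a point): The rounded end of the lever, on its outer (back and, when locked, upper) face, 64 mm out from the pivot and 6 mm off the line through it. The lever is a flat dark steel bar 14 mm wide (y) and 6 mm thick, its end disc 18 mm across; when up its end is 115 to 125 mm above the table, when locked its upper face is 58 mm above the table.
- bone: The fossil limb bone: brown, loose on the board's top, about 0.26 kg, drags at about 2 N. Its length, 156 to 184 mm, differs each time and is not known beforehand. It lies along the board's y within 0.1 rad. Two rounded knuckles at each end, together about 66 mm wide and 34 mm high. Origin: under the shaft, 85 mm from the end that faces the headboard (its +y end), which starts 8 to 35 mm from it.
- lamp: Bench magnifier lamp, fixed; do not bump it. A level white ring head with a clear lens, 124 mm across, z = 200 to 230 mm, hangs above where the lever will be once the bone is snug. Origin: on the table, straight under the ring's centre. From the ring a gooseneck rises to 287 mm and comes down to a round foot, 156 mm across, at lamp (225, 0) mm, beyond the board. On the robot's side of the ring nothing hangs.
- vertebra: Small dark fossil vertebra, 50 mm wide, 43 mm high, on the board near its -y end, behind the stop. Leave it.
- tooth: Small fossil tooth, 24 mm, on the board beside the bone, near the +x edge. Leave it.
- calliper: Steel calliper, about 200 mm long, flat on the table at the robot's side, on its left. Leave it.
- brush: Wooden brush, 170 mm, flat on the table between robot and board. Leave it.
- vial: Small glass vial with a black cap, 38 mm across, 62 mm high, on the table at the right. Leave it.
- loupe: Black loupe, 52 mm across, 28 mm high, on the table at the left. Leave it.
Mind the look-alikes: they are no part of the job. Several things have the shape of the bone; the one meant has the colours described above.

How it is judged:
By the outcome, as a careful person would: the job done as asked, in the order asked, and still so for the second after the job is handed in, with the robot touching nothing.
It also fails if it takes over 54 s, if anything falls off the work surface, if the arm or the gripper's body presses on something with over 40 N, if the wrist force passes 120 N, or if a joint passes its speed limit or range.

## Working session

There is one attempt and no reset: what is moved stays moved. The work goes in short steps, Python scripts to look and compute and a tool call to move; the robot and the scene stay as the last step left them, time stands still between calls to the robot, and variables do not carry over. Pictures are saved under pics/ and viewed, at most 12 in all, crops included, and the job is handed in when it is done.

Besides the shell and the picture viewer there is one more tool, called after "Request:" in YAML: its name, and indented under it one key for each argument. drive_tool: Moves the arm, as the interface text tells. Its arguments: {"type":"object","properties":{"deltas":{"type":"array"},"grip_force":{"type":"number"}},"required":["deltas"]}

```bash
mkdir -p pics
python3 - <<'E'
from station import bot, optics
import cv2
o=bot.get_obs(); print({k:o[k] for k in('t','eef_pos','tool_rot','gripper_width','contact_force')})
for n in('top','side'):
    cv2.imwrite(f'pics/{n}0.png',optics.read_camera(n)); m=optics.camera_model(n); print(m)
E
```

```text
{'t': 0.0, 'eef_pos': array([ 0.28044069, -0.61348173,  0.30292363]), 'tool_rot': array([-8.61216974e-04,  9.77105357e-01,  2.12754095e-01, -2.75099341e-04]), 'gripper_width': 1.0046834286939867, 'contact_force': array([ 0.05284372, -0.03998777,  0.04198617])}
{'fx': 407.97600865693994, 'fy': 407.97600865693994, 'cx': 312.5058421195392, 'cy': 198.46021577123855, 'cam_to_world': array([[ 0.00704528,  0.99317133, -0.11645205,  0.43096527],
       [-0.9999528 ,  0.00621798, -0.00746601, -0.01659488],
       [-0.00669093,  0.11649915,  0.99316825,  1.2069481 ],
       [ 0.        ,  0.        ,  0.        ,  1.        ]])}
{'fx': 409.4218038341494, 'fy': 409.4218038341494, 'cx': 318.0667177914962, 'cy': 201.91300942896498, 'cam_to_world': array([[ 0.96272508,  0.20258985, -0.17921431,  0.38358922],
       [-0.27011805,  0.75445957, -0.59818642, -0.63892683],
       [ 0.01402345,  0.62429809,  0.78106033,  0.91634216],
       [ 0.        ,  0.        ,  0.        ,  1.        ]])}
```

View pics/top0.png

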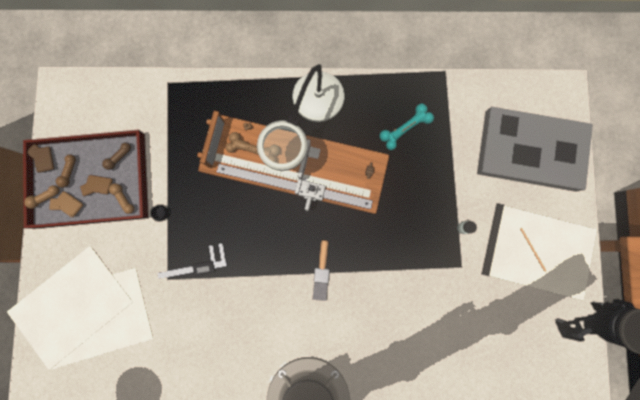

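View pics/side0.png

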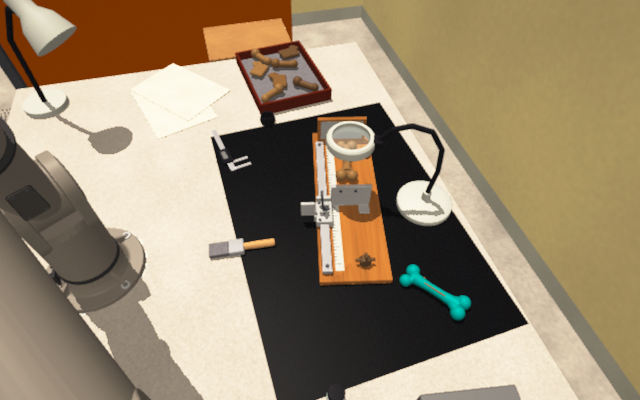

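The top view shows the headboard at about (213,140), the stop at about (311,187) and the lamp ring at about (283,145). The brown bone lies between px 225 and 280. I'll enlarge both views.

Run:
```python
import cv2
a=cv2.imread('pics/top0.png')[100:225,190:400]; cv2.imwrite('pics/top0c.png',cv2.resize(a,None,fx=3.8,fy=3.8,interpolation=cv2.INTER_CUBIC))
a=cv2.imread('pics/side0.png')[110:290,290:460]; cv2.imwrite('pics/side0c.png',cv2.resize(a,None,fx=3.3,fy=3.3,interpolation=cv2.INTER_CUBIC))
```

```text
(no output)
```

View pics/top0c.png

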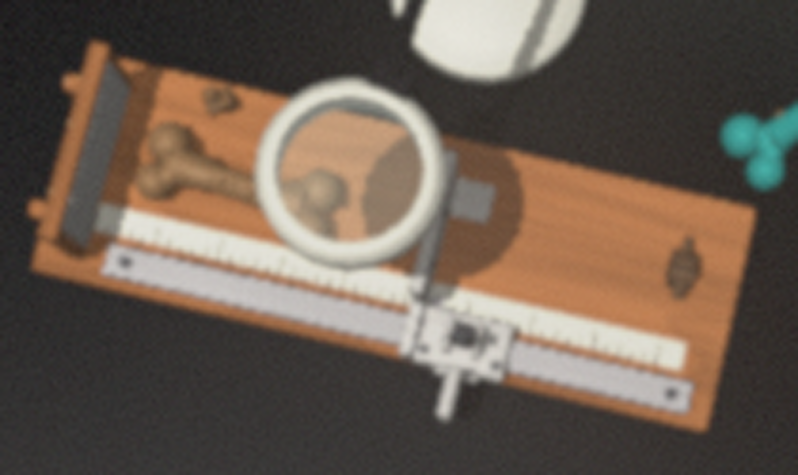

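View pics/side0c.png

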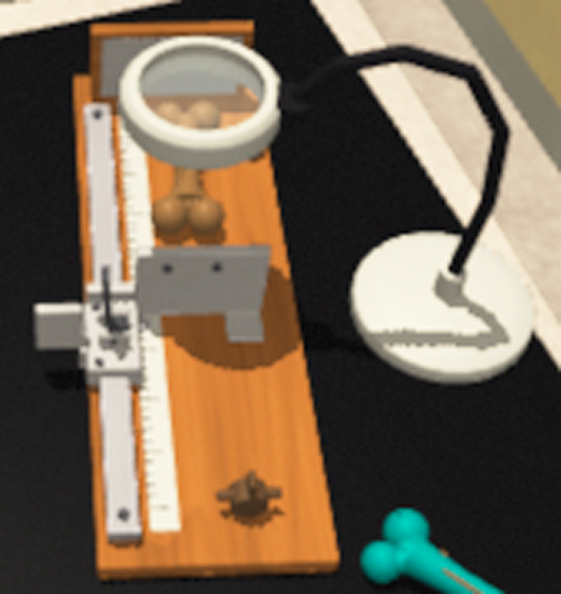

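```bash
cat > h.py <<'E'
import numpy as np
from station import bot, optics
M={n:optics.camera_model(n) for n in('top','side')}
def proj(n,p):
    m=M[n]; c=np.linalg.inv(m['cam_to_world'])@np.r_[p,1]
    return np.array([m['cx']+m['fx']*c[0]/-c[2], m['cy']-m['fy']*c[1]/-c[2]])
def ray(n,uv,z):
    m=M[n]; T=m['cam_to_world']; d=T[:3,:3]@np.array([(uv[0]-m['cx'])/m['fx'],-(uv[1]-m['cy'])/m['fy'],-1]); o=T[:3,3]
    return o+d*(z-o[2])/d[2]
T=lambda u,v:('top',np.array([u/3.8+190-.37,v/3.8+100-.37]))
S=lambda u,v:('side',np.array([u/3.3+290-.35,v/3.3+110-.35]))
E
cat > fit.py <<'E'
from h import *
from scipy.optimize import least_squares
B=[(T(755,207),(90,-270,18)),(T(708,431),(-90,-270,18)),(T(32,270),(-90,270,18)),(S(98,570),(-90,-270,18)),(S(338,564),(90,-270,18)),(S(75,75),(-90,270,18)),
 (T(97,40),(75,244,103)),(S(91,25),(-75,244,103)),(S(254,22),(75,244,103))]
P=[(T(443,418),(-62,0,81)),(S(35,305),(-62,-5,81)),(S(37,345),(-62,-5,31)),(S(137,257),(20,35,100)),(S(268,246),(128,35,100))]
def w(p,b): 
    c,s=np.cos(p[2]),np.sin(p[2]); return np.array([p[0]+c*b[0]-s*b[1],p[1]+s*b[0]+c*b[1],b[2]])
def W(p,mm): return w(p,np.array(mm)/1000.)
def f(p):
    r=[proj(n,W(p,b))-uv for (n,uv),b in B]
    r+=[proj(n,W(p,np.array(b)+[-70,-185+1000*p[3],0]))-uv for (n,uv),b in P]
    r+=[proj('top',[p[4],p[5],.23])-T(351,172)[1]]
    return np.concatenate(r)
s=least_squares(f,[.6,.05,-.2,.08,.65,.1],loss='soft_l1'); p=s.x
if __name__=='__main__':
    print(p.round(4)); print(f(p).reshape(-1,2).round(1).tolist())
    print('tab',W(p,[-113,-185+1000*p[3],60]),'saddle',W(p,[-70,-185+1000*p[3],0]),'headface',W(p,[0,230,35]))
    R=np.array([[np.cos(p[2]),-np.sin(p[2])],[np.sin(p[2]),np.cos(p[2])]])
    tob=lambda q:R.T@(q[:2]-p[:2])*1000
    print('lamp in board',tob(p[4:6]))
    for uv,z in [((140,185),.035),((165,125),.035),((345,190),.035),((325,230),.035)]:
        n,u=T(*uv);print('bone top',tob(ray(n,u,z)))
    for uv in [(170,232),(205,228)]:
        n,u=S(*uv);print('bone side',tob(ray(n,u,.03)))
    print('lever tip board from side at z.12',tob(ray(*S(106,268),.12)), 'saddle y',-185+1000*p[3])
    np.save('p.npy',p)
E
python3 fit.py
```

```text
[ 0.6754  0.049  -0.2336  0.1176  0.6772  0.0664]
[[0.9, 1.3], [-0.1, 1.1], [-0.1, 0.3], [0.1, 0.1], [1.0, -0.3], [0.1, -0.0], [-1.1, 1.0], [0.5, -0.3], [0.1, -0.1], [-1.8, 0.1], [0.3, 0.9], [0.0, 0.3], [0.2, -1.6], [1.2, 0.9], [0.0, 0.0]]
tab [0.5498291  0.00957887 0.06      ] saddle [ 5.91661589e-01 -3.73148441e-04  0.00000000e+00] headface [0.72859109 0.27274757 0.035     ]
lamp in board [-2.25706857 17.38272207]
bone top [ -6.88326575 200.9770677 ]
bone top [ 43.69149851 194.56469556]
bone top [26.84351023 45.875118  ]
bone top [-7.28709309 53.07167711]
bone side [-13.69127253  50.19145878]
bone side [17.52717842 54.04835966]
lever tip board from side at z.12 [-77.16210743 -65.43625069] saddle y -67.39639346120413
```

```bash
cat > go.py <<'E'
import sys,numpy as np
from scipy.spatial.transform import Rotation as R
from station import bot
p=np.load('p.npy'); B=R.from_euler('z',p[2]); S=[0,-185+1000*p[3],0]
def cur():
    o=bot.get_obs(); q=o['tool_rot']; r=R.from_quat([q[1],q[2],q[3],q[0]]); tip=np.array(o['eef_pos'])+r.apply([0,0,.073])
    return o,r,tip,(B.inv().apply(tip-[p[0],p[1],0]))*1000
def status():
    o,r,tip,tb=cur(); f=B.inv().apply(o['contact_force']); z=B.inv().apply(r.apply([0,0,1]))
    print('t',round(o['t'],2),'tip board mm',tb.round(1),'toolz',z.round(3),'Fboard',f.round(2),'grip',round(o['gripper_width'],2),'q',np.round(o['q'],2))
def go(b,th):
    o,r,tip,_=cur()
    t=np.radians(th); x=[np.cos(t),0,np.sin(t)]; z=[np.sin(t),0,-np.cos(t)]; y=np.cross(z,x)
    rt=B*R.from_matrix(np.c_[x,y,z])
    tipw=B.apply(np.array(b)/1000.)+[p[0],p[1],0]; tcp=tipw-rt.apply([0,0,.073])
    print('offset',r.inv().apply(tcp-o['eef_pos']).round(4).tolist(),'angular',((r.inv()*rt).as_rotvec()/(np.pi/4)).round(4).tolist())
status()
if len(sys.argv)>4: go([float(v) for v in sys.argv[1:4]],float(sys.argv[4]))
E
python3 go.py -170 -120 140 45
```

```text
t 0.1 tip board mm [-230.9 -735.8  230. ] toolz [-0.001  0.001 -1.   ] Fboard [-0.28 -0.43 -0.74] grip 1.0 q [ 1.03  0.48  0.02  1.56 -0.01  1.11 -0.08]
offset [0.3861, -0.4798, 0.1121] angular [-0.3328, 0.9633, 0.7982]
```

Request:
drive_tool:
  deltas:
    - {"gripper": 255, "offset": [0.386, -0.48, 0.112], "angular": [-0.333, 0.963, 0.798]}
    - {"gripper": 255, "offset": [0.386, -0.48, 0.112], "angular": [-0.333, 0.963, 0.798]}
    - {"gripper": 255, "offset": [0.386, -0.48, 0.112], "angular": [-0.333, 0.963, 0.798]}
    - {"gripper": 255, "offset": [0.386, -0.48, 0.112], "angular": [-0.333, 0.963, 0.798]}
    - {"gripper": 255, "offset": [0.386, -0.48, 0.112], "angular": [-0.333, 0.963, 0.798]}
  grip_force: 40

```text
t: 0.6
eef_pos: [0.3395, -0.3833, 0.2609]
tool_rot: [0.031, 0.96, -0.011, 0.277]
contact_force: [2.1, 0.0, 1.3]
gripper_width: 0.142
grasp_force: 0.0
```

```bash
python3 go.py -170 -120 140 45
```

```text
t 0.6 tip board mm [-187.8 -494.   199.2] toolz [ 0.532  0.058 -0.845] Fboard [2.03 0.53 1.29] grip 0.14 q [ 1.16  0.19 -0.27  2.2  -0.81  0.47 -0.01]
offset [0.0397, -0.3734, 0.0833] angular [-0.1014, 0.2766, 0.2361]
```

Request:
drive_tool:
  deltas:
    - {"gripper": 255, "offset": [0.04, -0.373, 0.083], "angular": [-0.101, 0.277, 0.236]}
    - {"gripper": 255, "offset": [0.04, -0.373, 0.083], "angular": [-0.101, 0.277, 0.236]}
    - {"gripper": 255, "offset": [0.04, -0.373, 0.083], "angular": [-0.101, 0.277, 0.236]}
    - {"gripper": 255, "offset": [0.04, -0.373, 0.083], "angular": [-0.101, 0.277, 0.236]}
    - {"gripper": 255, "offset": [0.04, -0.373, 0.083], "angular": [-0.101, 0.277, 0.236]}

```text
t: 1.1
eef_pos: [0.366, -0.2911, 0.2701]
tool_rot: [0.032, 0.926, -0.097, 0.364]
contact_force: [-0.3, -0.2, 0.1]
gripper_width: -0.001
grasp_force: 0.0
```

```bash
python3 go.py -170 -120 140 45
```

```text
t 1.1 tip board mm [-172.6 -400.4  216.6] toolz [ 0.68   0.029 -0.733] Fboard [-0.27 -0.23  0.12] grip -0.0 q [ 1.88  0.2  -1.2   2.37 -1.34  0.19  0.24]
offset [-0.0491, -0.2814, 0.0662] angular [-0.0374, 0.0472, 0.0168]
```

```bash
cat > kin.py <<'E'
import numpy as np, itertools
from scipy.spatial.transform import Rotation as R
from scipy.optimize import least_squares
def fk(q,k,sg):
    # k: d1,a,b,dt,c1,ex,wx,c7,e2
    d1,a,b,dt,c1,ex,wx,c7,e2,x0,y0=k; pos=np.array([x0,y0,d1]); r=R.identity()
    for ax,ang,t in [('z',sg[0]*q[0]+c1,(0,0,0)),('y',q[1],(ex,0,a)),('z',sg[1]*q[2],(0,0,0)),('y',q[3],(e2,0,b)),('z',sg[2]*q[4],(0,0,0)),('y',q[5],(wx,0,dt)),('z',sg[3]*q[6]+c7,(0,0,0))]:
        r=r*R.from_euler(ax,ang); pos=pos+r.apply(t)
    return pos,r
if __name__=='__main__':
    from station import bot
    o=bot.get_obs()
    D=[([1.034,.477,.022,1.555,-.011,1.109,-.083],[.281,-.614,.304],[-8.6e-4,.9771,.21275,-2.75e-4]),
       ([1.16,.19,-.27,2.2,-.81,.47,-.01],[.3395,-.3833,.2609],[.031,.96,-.011,.277]),
       (o['q'],o['eef_pos'],o['tool_rot'])]
    print(np.round(o['q'],4)); best=None
    for sg in itertools.product([1,-1],repeat=4):
      for c1 in(-2.2,0,1,2.2,-1):
       for c7 in(0,np.pi/2,np.pi,-np.pi/2):
        def f(k):
            e=[]
            for q,P,w in D:
                pp,r=fk(q,k,sg); e+=list((pp-P)*3)+list((r.inv()*R.from_quat([w[1],w[2],w[3],w[0]])).as_rotvec())
            return np.r_[e,.01*np.array(k)[[5,6,8,9,10]]]
        s=least_squares(f,[.35,.42,.4,.2,c1,0,0,c7,0,0,0],max_nfev=40)
        if best is None or s.cost<best[0]: best=(s.cost,sg,s.x,f(s.x))
    print(best[0],best[1],best[2].round(4)); print(best[3].round(3))
    np.savez('k.npz',sg=best[1],k=best[2])
E
time python3 kin.py
```

```text
[ 1.877   0.1997 -1.1963  2.3689 -1.3369  0.1898  0.2416]
8.666912943648593e-06 (-1, -1, -1, -1) [ 4.7780e-01  4.7040e-01  5.3070e-01  3.0670e-01  2.3000e-03 -5.4000e-03
 -5.4300e-02 -4.7105e+00  5.7300e-02 -7.5000e-02  6.6000e-03]
[ 0.     0.     0.     0.003  0.     0.001  0.     0.    -0.     0.002
 -0.    -0.001 -0.    -0.     0.    -0.002  0.    -0.    -0.    -0.001
  0.001 -0.001  0.   ]
real	0m37.369s
user	0m37.892s
sys	0m0.120s
```

```bash
cat > ik.py <<'E'
from kin import *
p=np.load('p.npy'); z=np.load('k.npz'); k,sg=z['k'],z['sg']; B=R.from_euler('z',p[2])
lo=np.array([-2.96,-.34,-1.41,.24,-1.37,.17,-2.96]);hi=np.array([2.96,2.1,1.46,2.44,4.51,1.92,2.96])
def ik(b,th,yaw=0,q0=(0,.2,0,2,0,.6,0)):
    t=np.radians(th); x=[np.cos(t),0,np.sin(t)]; zz=[np.sin(t),0,-np.cos(t)]
    rt=B*R.from_euler('z',yaw,degrees=True)*R.from_matrix(np.c_[x,np.cross(zz,x),zz])
    tcp=B.apply(np.array(b)/1000.)+[p[0],p[1],0]-rt.apply([0,0,.073])
    def f(q):
        P,r=fk(q,k,sg); return np.r_[(P-tcp)*5,(r.inv()*rt).as_rotvec(),.003*q[2],.003*q[4]]
    best=min((least_squares(f,np.clip(s,lo+.01,hi-.01),bounds=(lo,hi)) for s in (q0,(0,0,.3,2.2,.3,.3,0),(0,0,-.3,2.2,-.3,.3,0))),key=lambda s:s.cost)
    e=f(best.x); return best.x.round(2),(np.linalg.norm(e[:3])*200).round(1),np.linalg.norm(e[3:6]).round(3)
if __name__=='__main__':
    for nm,b in [('pushstart',(-120,-95,50)),('pushend',(-120,5,50)),('lev0',(-95,29,110)),('levmid',(-45,29,95)),('lev1',(-18,29,66))]:
        for th in (0,20,30,40,45):
            print(nm,th,*ik(b,th))
E
python3 ik.py
```

```text
pushstart 0 [ 0.04  0.59  0.    1.85 -0.    0.7  -1.77] 0.0 0.0
pushstart 20 [-0.4   0.58  0.36  2.11 -0.43  0.17 -1.51] 0.0 0.0
pushstart 30 [-0.85  0.73  0.7   2.13 -1.37  0.17 -0.85] 4.2 0.072
pushstart 40 [-1.08  0.87  0.84  2.14 -1.37  0.17 -1.05] 13.6 0.23
pushstart 45 [-1.25  1.03  0.92  2.14 -1.37  0.17 -1.25] 17.7 0.299
pushend 0 [-0.12  0.63  0.    1.78 -0.    0.73 -1.92] 0.0 0.0
pushend 20 [-0.41  0.58  0.24  2.04  0.12  0.22 -2.14] 0.0 0.0
pushend 30 [-1.11  0.85  0.78  2.07 -1.37  0.17 -1.1 ] 1.0 0.018
pushend 40 [-1.35  1.04  0.91  2.09 -1.37  0.17 -1.35] 8.5 0.149
pushend 45 [-1.48  1.21  0.96  2.09 -1.37  0.17 -1.54] 11.3 0.199
lev0 0 [-0.14  0.57  0.    1.7  -0.    0.87 -1.94] 0.0 0.0
lev0 20 [-0.38  0.48  0.19  1.98  0.17  0.38 -2.18] 0.0 0.0
lev0 30 [-0.44  0.49  0.26  2.07  0.73  0.17 -2.75] 0.0 0.0
lev0 40 [-1.36  0.94  0.98  2.09 -1.37  0.17 -1.26] 3.7 0.064
lev0 45 [-1.47  1.07  1.03  2.09 -1.37  0.17 -1.41] 7.0 0.122
levmid 0 [-0.11  0.66  0.    1.58 -0.    0.89 -1.92] 0.0 0.0
levmid 20 [-0.32  0.57  0.17  1.88  0.14  0.39 -2.12] 0.0 0.0
levmid 30 [-0.89  0.73  0.68  1.97 -0.7   0.17 -1.59] 0.0 0.0
levmid 40 [-1.21  0.97  0.92  1.98 -1.37  0.17 -1.21] 3.5 0.066
levmid 45 [-1.32  1.09  0.98  1.99 -1.37  0.17 -1.34] 6.9 0.128
lev1 0 [-0.1   0.75  0.    1.51 -0.    0.88 -1.9 ] 0.0 0.0
lev1 20 [-0.3   0.66  0.17  1.81  0.11  0.36 -2.09] 0.0 0.0
lev1 30 [-0.84  0.82  0.65  1.9  -0.86  0.17 -1.45] 0.0 0.0
lev1 40 [-1.13  1.03  0.87  1.91 -1.37  0.17 -1.21] 4.2 0.082
lev1 45 [-1.24  1.15  0.94  1.91 -1.37  0.17 -1.35] 7.4 0.144
```

```bash
cat > ik2.py <<'E'
from ik import *
import sys
def iks(b,th,yaw,seeds):
    return min((ik1(b,th,yaw,s) for s in seeds),key=lambda v:v[1]+100*v[2])
def ik1(b,th,yaw,s):
    t=np.radians(th); x=[np.cos(t),0,np.sin(t)]; zz=[np.sin(t),0,-np.cos(t)]
    rt=B*R.from_euler('z',yaw,degrees=True)*R.from_matrix(np.c_[x,np.cross(zz,x),zz])
    tcp=B.apply(np.array(b)/1000.)+[p[0],p[1],0]-rt.apply([0,0,.073])
    def f(q):
        P,r=fk(q,k,sg); return np.r_[(P-tcp)*5,(r.inv()*rt).as_rotvec(),.003*q[2]]
    v=least_squares(f,np.clip(s,lo+.01,hi-.01),bounds=(lo,hi),max_nfev=80); e=f(v.x)
    return v.x.round(2),(np.linalg.norm(e[:3])*200).round(1),np.linalg.norm(e[3:6]).round(3)
if __name__=='__main__':
    seeds=[(0,.5,0,2.2,q5,.4,q7) for q5,q7 in((3.1,1.4),(2,1),(1.5,-1.5),(1.5,2),(-.5,-1.7))]
    for nm,b in [('pushstart',(-120,-95,50)),('lev0',(-95,29,110)),('lev1',(-18,29,66))]:
        for th in (25,35,45):
            for yaw in (0,-25,25): print(nm,th,yaw,*iks(b,th,yaw,seeds))
E
python3 ik2.py
```

```text
pushstart 25 0 [ 0.31  0.55 -0.23  2.12  1.29  0.17 -2.92] 0.0 0.0
pushstart 25 -25 [ 0.19  0.56 -0.26  2.06  1.18  0.44  2.96] 0.0 0.0
pushstart 25 25 [-0.97  0.94  1.03  2.12  4.51  0.7  -0.12] 0.0 0.0
pushstart 35 0 [0.03 0.54 0.   2.13 2.37 0.17 2.17] 0.0 0.0
pushstart 35 -25 [-0.14  0.57  0.    2.1   1.51  0.43  2.5 ] 0.0 0.0
pushstart 35 25 [ 0.06  0.54 -0.    2.13  4.03  0.19  0.91] 0.0 0.0
pushstart 45 0 [-0.05  0.58  0.    2.2   2.67  0.45  1.8 ] 0.0 0.0
pushstart 45 -25 [-0.24  0.62  0.    2.12  1.79  0.61  2.13] 0.0 0.0
pushstart 45 25 [ 0.14  0.58 -0.    2.2   3.71  0.46  1.31] 0.0 0.0
lev0 25 0 [-0.19  0.47  0.    2.03  0.63  0.3  -2.57] 0.0 0.0
lev0 25 -25 [ 0.32  0.61 -0.67  1.91  1.14  0.78  2.96] 0.0 0.0
lev0 25 25 [-1.34  1.27  1.35  2.03  4.51  0.97 -0.57] 0.0 0.0
lev0 35 0 [-0.19  0.47 -0.    2.07  1.45  0.24  2.91] 0.0 0.0
lev0 35 -25 [-0.36  0.52  0.    1.97  1.08  0.59  2.78] 0.0 0.0
lev0 35 25 [-0.69  0.53  0.49  2.08  4.46  0.17  0.07] 0.0 0.0
lev0 45 0 [-0.26  0.5   0.    2.11  2.05  0.39  2.26] 0.0 0.0
lev0 45 -25 [-0.44  0.57  0.    1.99  1.37  0.7   2.45] 0.0 0.0
lev0 45 25 [-0.12  0.48 -0.    2.11  3.37  0.24  1.4 ] 0.0 0.0
lev1 25 0 [-0.14  0.65  0.    1.86  0.6   0.28 -2.49] 0.0 0.0
lev1 25 -25 [ 0.47  0.9  -0.83  1.74  1.39  0.9   2.96] 0.0 0.0
lev1 25 25 [-1.14  1.28  1.22  1.85  4.51  0.9  -0.54] 0.0 0.0
lev1 35 0 [-0.13  0.65 -0.    1.9   1.49  0.21  2.92] 0.0 0.0
lev1 35 -25 [-0.28  0.69  0.    1.8   1.11  0.55  2.81] 0.0 0.0
lev1 35 25 [-0.46  0.68  0.32  1.9   4.48  0.17  0.12] 0.0 0.0
lev1 45 0 [-0.19  0.67 -0.    1.94  2.15  0.36  2.22] 0.0 0.0
lev1 45 -25 [-0.35  0.73  0.    1.82  1.43  0.66  2.46] 0.0 0.0
lev1 45 25 [-0.08  0.66 -0.    1.93  3.5   0.25  1.31] 0.0 0.0
```

```bash
cat > go2.py <<'E'
import sys
from go import *
def ori(th,az,flip=1):
    x=np.array([-1.,0,0]) if flip else np.array([1.,0,0]); z=np.array([0,0,-1.])
    V=R.from_matrix(np.c_[x,np.cross(z,x),z]); a=np.radians(az)
    # rotate -z towards (cos a, sin a,0): axis = -z x d
    ax=np.cross(z,[np.cos(a),np.sin(a),0])
    return B*R.from_rotvec(ax*np.radians(th))*V
def go2(b,th,az,flip=1):
    o,r,tip,_=cur(); rt=ori(th,az,flip)
    tcp=B.apply(np.array(b)/1000.)+[p[0],p[1],0]-rt.apply([0,0,.073])
    print('offset',r.inv().apply(tcp-o['eef_pos']).round(4).tolist(),'angular',((r.inv()*rt).as_rotvec()/(np.pi/4)).round(4).tolist())
if __name__=='__main__':
    a=[float(v) for v in sys.argv[1:]]; go2(a[:3],a[3],a[4])
E
cat > sim.py <<'E'
from go2 import *
from kin import fk
from scipy.spatial.transform import Slerp
z=np.load('k.npz'); k,sg=z['k'],z['sg']
lo=np.array([-2.96,-.34,-1.41,.24,-1.37,.17,-2.96]);hi=np.array([2.96,2.1,1.46,2.44,4.51,1.92,2.96])
def err(q,P,r):
    a,b=fk(q,k,sg); return np.r_[(P-a)*2,(r*b.inv()).as_rotvec()]
def track(q,way):
    q=np.array(q,float)
    for b,th,az in way:
        r1=ori(th,az); P1=B.apply(np.array(b)/1000.)+[p[0],p[1],0]-r1.apply([0,0,.073])
        P0,r0=fk(q,k,sg); d=(r1*r0.inv()).as_rotvec()
        for s in np.linspace(.02,1,50):
            P=P0+s*(P1-P0); r=R.from_rotvec(d*s)*r0
            for _ in range(4):
                e=err(q,P,r); J=np.array([(err(q+1e-5*np.eye(7)[i],P,r)-e)/1e-5 for i in range(7)]).T
                q=np.clip(q-J.T@np.linalg.solve(J@J.T+1e-4*np.eye(6),e),lo,hi)
        e=err(q,P,r); print(b,th,az,q.round(2),'err mm',(np.linalg.norm(e[:3])*500).round(1),np.linalg.norm(e[3:]).round(3))
    return q
if __name__=='__main__':
    q=bot.get_obs()['q']
    h=(-170,-250,200)
    print('A'); q1=track(q,[(h,10,-90),(h,0,0),(h,15,-90),(h,30,-90),(h,40,-60),(h,45,-30),(h,45,0),((-130,-110,120),45,0),((-120,-95,50),45,0),((-120,5,50),45,0),((-130,-10,120),45,0),((-100,29,110),45,0),((-18,29,66),45,0)])
    print('B'); track([.04,.59,0,1.85,0,.7,1.37],[(h,0,0),(h,15,-90),(h,30,-90),(h,40,-60),(h,45,-30),(h,45,0),((-130,-110,120),45,0),((-120,5,50),45,0),((-18,29,66),45,0)])
E
python3 sim.py
```

```text
t 1.1 tip board mm [-172.6 -400.4  216.6] toolz [ 0.68   0.029 -0.733] Fboard [-0.27 -0.23  0.12] grip -0.0 q [ 1.88  0.2  -1.2   2.37 -1.34  0.19  0.24]
A
(-170, -250, 200) 10 -90 [ 2.01 -0.34 -1.41  2.19 -0.93  0.78 -2.96] err mm 107.3 0.958
(-170, -250, 200) 0 0 [ 2.12 -0.34 -1.41  2.15 -0.94  0.92 -2.96] err mm 124.3 0.91
(-170, -250, 200) 15 -90 [ 1.98 -0.34 -1.41  2.22 -0.93  0.7  -2.96] err mm 109.0 0.963
(-170, -250, 200) 30 -90 [ 1.98 -0.34 -1.41  2.32 -0.97  0.48 -2.96] err mm 166.2 0.88
(-170, -250, 200) 40 -60 [ 1.57 -0.34 -1.41  2.44 -1.37  0.25 -2.96] err mm 44.2 0.802
(-170, -250, 200) 45 -30 [ 1.83 -0.34 -1.41  2.44 -1.37  0.17 -2.96] err mm 152.4 0.362
(-170, -250, 200) 45 0 [ 1.11  0.07 -0.79  2.39  3.45  0.17 -1.78] err mm 28.1 0.09
(-130, -110, 120) 45 0 [ 0.58  0.44 -0.54  2.29  2.47  0.43 -0.89] err mm 0.0 0.0
(-120, -95, 50) 45 0 [ 0.54  0.68 -0.52  2.23  2.58  0.6  -0.94] err mm 0.0 0.0
(-120, 5, 50) 45 0 [ 0.35  0.73 -0.58  2.16  2.32  0.71 -0.83] err mm 0.0 0.0
(-130, -10, 120) 45 0 [ 0.41  0.51 -0.63  2.24  2.16  0.58 -0.73] err mm 0.0 0.0
(-100, 29, 110) 4
[... 175 characters left out ...]
23  0.07  1.97 -0.02  0.94  1.65] err mm 0.0 0.0
(-170, -250, 200) 15 -90 [0.07 0.25 0.07 1.97 0.3  0.97 1.3 ] err mm 0.0 0.0
(-170, -250, 200) 30 -90 [-0.08  0.33  0.07  1.93  0.55  1.09  1.01] err mm 0.0 0.0
(-170, -250, 200) 40 -60 [-0.2   0.23  0.11  2.17  0.95  0.85  0.55] err mm 0.0 0.0
(-170, -250, 200) 45 -30 [-0.15  0.1   0.23  2.4   1.58  0.44 -0.02] err mm 0.0 0.0
(-170, -250, 200) 45 0 [ 0.12  0.05  0.16  2.39  3.55  0.17 -1.95] err mm 23.8 0.077
(-130, -110, 120) 45 0 [-0.24  0.38  0.22  2.27  2.66  0.29 -1.35] err mm 0.0 0.0
(-120, 5, 50) 45 0 [-0.44  0.62  0.17  2.13  2.32  0.41 -1.26] err mm 0.0 0.0
(-18, 29, 66) 45 0 [-0.44  0.69  0.25  1.92  2.19  0.26 -1.09] err mm 0.0 0.0
```

```bash
sed -i 's/def ori(th,az,flip=1):/def ori(th,az,flip=180.):/; s/x=np.array(\[-1.,0,0\]) if flip else np.array(\[1.,0,0\])/f=np.radians(flip); x=np.array([np.cos(f),np.sin(f),0])/; s/az,flip=1)/az,flip=180.)/; s/go2(a\[:3\],a\[3\],a\[4\])/go2(a[:3],*a[3:])/' go2.py
sed -i 's/for b,th,az in way:/for b,th,az,*ps in way:/; s/r1=ori(th,az)/r1=ori(th,az,*ps)/' sim.py
python3 - <<'E'
from sim import *
q=bot.get_obs()['q']; h=(-120,-300,190)
for c in (((h,20,0,20),(h,0,0,60)),((h,0,0,40),)):
    print('--'); track(q,[*c,(h,0,0,110),(h,0,0,150),(h,0,0,180),((-140,-200,180),15,-90),((-140,-200,180),30,-90),((-140,-150,150),40,-60),((-140,-130,130),45,-30),((-130,-110,120),45,0),((-120,5,50),45,0),((-18,29,66),45,0)])
E
python3 go2.py -120 -300 190 20 0 20
```

```text
t 1.1 tip board mm [-172.6 -400.4  216.6] toolz [ 0.68   0.029 -0.733] Fboard [-0.27 -0.23  0.12] grip -0.0 q [ 1.88  0.2  -1.2   2.37 -1.34  0.19  0.24]
--
(-120, -300, 190) 20 0 [ 0.94  0.23 -0.54  2.15  0.11  0.46 -1.11] err mm 0.0 0.0
(-120, -300, 190) 0 0 [ 0.93  0.4  -0.6   1.85  0.27  0.98 -0.55] err mm 0.0 0.0
(-120, -300, 190) 0 0 [ 1.04  0.44 -0.74  1.85  0.35  0.99  0.27] err mm 0.0 0.0
(-120, -300, 190) 0 0 [ 1.14  0.48 -0.85  1.85  0.42  1.01  0.92] err mm 0.0 0.0
(-120, -300, 190) 0 0 [ 1.21  0.52 -0.94  1.84  0.49  1.03  1.41] err mm 0.0 0.0
(-140, -200, 180) 15 -90 [ 0.85  0.5  -0.88  1.88  0.72  1.11  0.97] err mm 0.0 0.0
(-140, -200, 180) 30 -90 [ 0.6   0.57 -0.79  1.82  0.92  1.31  0.75] err mm 0.0 0.0
(-140, -150, 150) 40 -60 [ 0.41  0.56 -0.73  2.    1.25  1.16  0.28] err mm 0.0 0.0
(-140, -130, 130) 45 -30 [ 0.43  0.49 -0.66  2.23  1.73  0.86 -0.24] err mm 0.0 0.0
(-130, -110, 120) 45 0 [ 0.71  0.48 -0.66  2.3   2.44  0.46 -0.81] err mm 0.0 0.0
(-120, 5, 50) 45 0 [ 0.44  0.78 -0.66  2.16  2.33  0.75 -0.78] err mm 0.0 0.0
(-18, 29, 66) 45 0 [ 0.42  0.81 -0.64  1.
[... 519 characters left out ...]
r mm 0.0 0.0
(-140, -150, 150) 40 -60 [ 0.48  0.6  -0.8   2.    1.29  1.2   0.27] err mm 0.0 0.0
(-140, -130, 130) 45 -30 [ 0.5   0.52 -0.74  2.23  1.75  0.9  -0.24] err mm 0.0 0.0
(-130, -110, 120) 45 0 [ 0.8   0.51 -0.74  2.3   2.43  0.49 -0.75] err mm 0.0 0.0
(-120, 5, 50) 45 0 [ 0.51  0.82 -0.72  2.17  2.34  0.79 -0.74] err mm 0.0 0.0
(-18, 29, 66) 45 0 [ 0.48  0.85 -0.7   1.97  2.21  0.68 -0.55] err mm 0.0 0.0
t 1.1 tip board mm [-172.6 -400.4  216.6] toolz [ 0.68   0.029 -0.733] Fboard [-0.27 -0.23  0.12] grip -0.0 q [ 1.88  0.2  -1.2   2.37 -1.34  0.19  0.24]
offset [0.0502, -0.1, 0.064] angular [-0.0331, -0.5083, 0.0247]
offset [0.0502, -0.1, 0.064] angular [0.0559, -0.5086, -0.4138]
```

Request:
drive_tool:
  deltas:
    - {"gripper": 255, "offset": [0.05, -0.1, 0.064], "angular": [0.056, -0.509, -0.414]}
    - {"gripper": 255, "offset": [0.05, -0.1, 0.064], "angular": [0.056, -0.509, -0.414]}
    - {"gripper": 255, "offset": [0.05, -0.1, 0.064], "angular": [0.056, -0.509, -0.414]}
    - {"gripper": 255, "offset": [0.05, -0.1, 0.064], "angular": [0.056, -0.509, -0.414]}
    - {"gripper": 255, "offset": [0.05, -0.1, 0.064], "angular": [0.056, -0.509, -0.414]}

```text
t: 1.6
eef_pos: [0.4284, -0.2354, 0.2557]
tool_rot: [0.017, 0.963, -0.018, 0.268]
contact_force: [0.2, 0.0, -0.4]
gripper_width: -0.001
grasp_force: 0.0
```

```bash
sed -i 's/^if len(sys.argv)>4:/if __name__=="__main__" and len(sys.argv)>4:/' go.py; python3 go2.py -120 -300 190 0 0 60
```

```text
t 1.6 tip board mm [-137.1 -328.2  193.2] toolz [ 0.511  0.077 -0.856] Fboard [ 0.19  0.09 -0.38] grip -0.0 q [ 1.03  0.14 -0.58  2.28 -0.48  0.26 -0.7 ]
offset [0.0553, -0.0228, 0.0242] angular [0.3234, -0.6346, -1.0563]
```

Request:
drive_tool:
  deltas:
    - {"gripper": 255, "offset": [0.055, -0.023, 0.024], "angular": [0.3, -0.6, -0.99]}
    - {"gripper": 255, "offset": [0.055, -0.023, 0.024], "angular": [0.3, -0.6, -0.99]}
    - {"gripper": 255, "offset": [0.055, -0.023, 0.024], "angular": [0.3, -0.6, -0.99]}
    - {"gripper": 255, "offset": [0.055, -0.023, 0.024], "angular": [0.3, -0.6, -0.99]}
    - {"gripper": 255, "offset": [0.055, -0.023, 0.024], "angular": [0.3, -0.6, -0.99]}

```text
t: 2.1
eef_pos: [0.4893, -0.2146, 0.2634]
tool_rot: [0.005, 0.955, 0.286, 0.078]
contact_force: [0.5, -0.6, 0.0]
gripper_width: 0.003
grasp_force: 0.0
```

```bash
python3 go2.py -120 -300 190 0 0 80
```

```text
t 2.1 tip board mm [-109.8 -294.5  191.3] toolz [ 0.139  0.069 -0.988] Fboard [ 0.65 -0.51  0.05] grip 0.0 q [ 0.72  0.28 -0.45  1.98  0.06  0.77 -0.74]
offset [-0.0004, 0.0003, 0.0004] angular [0.1218, -0.1605, -0.7385]
```

Request:
drive_tool:
  deltas:
    - {"gripper": 255, "offset": [0, 0, 0], "angular": [0.12, -0.16, -0.74]}
    - {"gripper": 255, "offset": [0, 0, 0], "angular": [0.12, -0.16, -0.74]}
    - {"gripper": 255, "offset": [0, 0, 0], "angular": [0.12, -0.16, -0.74]}
    - {"gripper": 255, "offset": [0, 0, 0], "angular": [0.12, -0.16, -0.74]}
    - {"gripper": 255, "offset": [0, 0, 0], "angular": [0.12, -0.16, -0.74]}

```text
t: 2.6
eef_pos: [0.4898, -0.214, 0.2632]
tool_rot: [0.001, 0.836, 0.549, 0.002]
contact_force: [-1.0, -0.4, -0.6]
gripper_width: 0.002
grasp_force: 0.0
```

```bash
python3 go2.py -130 -250 190 0 0 120
```

```text
t 2.6 tip board mm [-119.4 -298.6  190.2] toolz [ 0.004  0.002 -1.   ] Fboard [-0.86 -0.57 -0.57] grip 0.0 q [ 0.73  0.34 -0.52  1.91  0.2   0.94 -0.3 ]
offset [0.0462, -0.0187, 0.0003] angular [0.0059, -0.0021, -0.8908]
```

Request:
drive_tool:
  deltas:
    - {"gripper": 255, "offset": [0.046, -0.019, 0], "angular": [0, 0, -0.95]}
    - {"gripper": 255, "offset": [0.046, -0.019, 0], "angular": [0, 0, -0.95]}
    - {"gripper": 255, "offset": [0.046, -0.019, 0], "angular": [0, 0, -0.95]}
    - {"gripper": 255, "offset": [0.046, -0.019, 0], "angular": [0, 0, -0.95]}
    - {"gripper": 255, "offset": [0.046, -0.019, 0], "angular": [0, 0, -0.95]}

```text
t: 3.1
eef_pos: [0.4899, -0.1648, 0.2634]
tool_rot: [0.002, 0.579, 0.815, 0.002]
contact_force: [-0.5, 0.1, -0.3]
gripper_width: -0.006
grasp_force: 0.0
```

Request:
drive_tool:
  deltas:
    - {"gripper": 255, "offset": [0, 0, 0], "angular": [0, 0, -0.95]}
    - {"gripper": 255, "offset": [0, 0, 0], "angular": [0, 0, -0.95]}
    - {"gripper": 255, "offset": [0, 0, 0], "angular": [0, 0, -0.95]}
    - {"gripper": 255, "offset": [0, 0, 0], "angular": [0, 0, -0.95]}
    - {"gripper": 255, "offset": [0, 0, 0], "angular": [0, 0, -0.95]}

```text
t: 3.6
eef_pos: [0.4899, -0.1649, 0.2634]
tool_rot: [0.002, 0.242, 0.97, 0.001]
contact_force: [0.0, 0.1, -0.2]
gripper_width: 0.003
grasp_force: 0.0
```

```bash
python3 go2.py -140 -200 180 15 -90
python3 - <<'E'
from sim import *
track(bot.get_obs()['q'],[((-140,-200,180),20,-90),((-140,-150,150),35,-60),((-140,-130,130),45,-30),((-130,-110,120),45,0),((-120,5,50),45,0),((-18,29,66),45,0)])
E
```

```text
t 3.6 tip board mm [-130.5 -250.8  190.4] toolz [ 0.005  0.002 -1.   ] Fboard [ 0.01  0.12 -0.17] grip 0.0 q [ 0.9   0.38 -0.85  1.93  0.34  0.97  0.98]
offset [0.0265, 0.0653, 0.013] angular [0.3353, -0.0368, -0.3242]
t 3.6 tip board mm [-130.5 -250.8  190.4] toolz [ 0.005  0.002 -1.   ] Fboard [ 0.01  0.12 -0.17] grip 0.0 q [ 0.9   0.38 -0.85  1.93  0.34  0.97  0.98]
(-140, -200, 180) 20 -90 [ 0.67  0.47 -0.74  1.86  0.73  1.14  0.93] err mm 0.0 0.0
(-140, -150, 150) 35 -60 [ 0.4   0.49 -0.65  2.    1.12  1.05  0.39] err mm 0.0 0.0
(-140, -130, 130) 45 -30 [ 0.33  0.46 -0.55  2.23  1.69  0.81 -0.25] err mm 0.0 0.0
(-130, -110, 120) 45 0 [ 0.6   0.44 -0.56  2.29  2.46  0.43 -0.88] err mm 0.0 0.0
(-120, 5, 50) 45 0 [ 0.35  0.73 -0.58  2.16  2.32  0.71 -0.83] err mm 0.0 0.0
(-18, 29, 66) 45 0 [ 0.34  0.77 -0.55  1.96  2.18  0.6  -0.64] err mm 0.0 0.0
```

```bash
python3 go2.py -140 -200 180 20 -90
```

```text
t 3.6 tip board mm [-130.5 -250.8  190.4] toolz [ 0.005  0.002 -1.   ] Fboard [ 0.01  0.12 -0.17] grip 0.0 q [ 0.9   0.38 -0.85  1.93  0.34  0.97  0.98]
offset [0.0281, 0.0711, 0.0149] angular [0.4458, -0.0511, -0.323]
```

Request:
drive_tool:
  deltas:
    - {"gripper": 255, "offset": [0.028, 0.071, 0.015], "angular": [0.446, -0.051, -0.323]}
    - {"gripper": 255, "offset": [0.028, 0.071, 0.015], "angular": [0.446, -0.051, -0.323]}
    - {"gripper": 255, "offset": [0.028, 0.071, 0.015], "angular": [0.446, -0.051, -0.323]}
    - {"gripper": 255, "offset": [0.028, 0.071, 0.015], "angular": [0.446, -0.051, -0.323]}

```text
t: 4.0
eef_pos: [0.4991, -0.0857, 0.2481]
tool_rot: [-0.02, 0.113, 0.978, -0.172]
contact_force: [0.8, -0.6, -0.7]
gripper_width: -0.003
grasp_force: 0.0
```

```bash
python3 go2.py -140 -150 150 35 -60
```

```text
t 4.0 tip board mm [-140.3 -196.8  179.5] toolz [ 0.    -0.342 -0.94 ] Fboard [ 0.9  -0.42 -0.71] grip -0.0 q [ 0.53  0.42 -0.8   1.95  0.66  1.16  0.74]
offset [0.0204, 0.0677, 0.0161] angular [0.233, -0.3782, 0.0704]
```

Request:
drive_tool:
  deltas:
    - {"gripper": 255, "offset": [0.02, 0.068, 0.016], "angular": [0.233, -0.378, 0.07]}
    - {"gripper": 255, "offset": [0.02, 0.068, 0.016], "angular": [0.233, -0.378, 0.07]}
    - {"gripper": 255, "offset": [0.02, 0.068, 0.016], "angular": [0.233, -0.378, 0.07]}
    - {"gripper": 255, "offset": [0.02, 0.068, 0.016], "angular": [0.233, -0.378, 0.07]}

```text
t: 4.4
eef_pos: [0.4915, -0.027, 0.2092]
tool_rot: [0.117, 0.113, 0.947, -0.276]
contact_force: [0.1, 0.1, -0.5]
gripper_width: 0.001
grasp_force: 0.0
```

```bash
python3 go2.py -140 -130 130 45 -30
```

```text
t 4.4 tip board mm [-140.6 -152.9  149.4] toolz [ 0.283 -0.498 -0.82 ] Fboard [ 0.12  0.1  -0.52] grip 0.0 q [ 0.23  0.43 -0.72  2.13  1.02  1.13  0.18]
offset [0.0294, 0.0225, 0.0098] angular [-0.1511, -0.4587, 0.144]
```

Request:
drive_tool:
  deltas:
    - {"gripper": 255, "offset": [0.029, 0.022, 0.01], "angular": [-0.151, -0.459, 0.144]}
    - {"gripper": 255, "offset": [0.029, 0.022, 0.01], "angular": [-0.151, -0.459, 0.144]}
    - {"gripper": 255, "offset": [0.029, 0.022, 0.01], "angular": [-0.151, -0.459, 0.144]}
    - {"gripper": 255, "offset": [0.029, 0.022, 0.01], "angular": [-0.151, -0.459, 0.144]}

```text
t: 4.8
eef_pos: [0.4715, -0.0138, 0.1822]
tool_rot: [0.306, 0.109, 0.917, -0.231]
contact_force: [-0.7, -0.6, -0.0]
gripper_width: -0.002
grasp_force: 0.0
```

```bash
python3 go2.py -130 -120 120 45 0
```

```text
t 4.8 tip board mm [-139.2 -134.4  130.6] toolz [ 0.61  -0.358 -0.706] Fboard [-0.58 -0.78 -0.01] grip -0.0 q [ 0.12  0.41 -0.69  2.39  1.53  0.99 -0.45]
offset [0.0063, -0.0068, 0.013] angular [-0.4597, -0.1228, 0.1859]
```

Request:
drive_tool:
  deltas:
    - {"gripper": 255, "offset": [0.006, -0.007, 0.013], "angular": [-0.46, -0.123, 0.186]}
    - {"gripper": 255, "offset": [0.006, -0.007, 0.013], "angular": [-0.46, -0.123, 0.186]}
    - {"gripper": 255, "offset": [0.006, -0.007, 0.013], "angular": [-0.46, -0.123, 0.186]}
    - {"gripper": 255, "offset": [0.006, -0.007, 0.013], "angular": [-0.46, -0.123, 0.186]}

```text
t: 5.2
eef_pos: [0.4812, -0.0213, 0.1686]
tool_rot: [0.339, 0.095, 0.929, -0.11]
contact_force: [0.2, 1.0, -2.3]
gripper_width: 0.0
grasp_force: 0.0
```

```bash
python3 go2.py -117 -105 54 45 0
python3 - <<'E'
from sim import *
track(bot.get_obs()['q'],[((-120,-105,52),45,0),((-120,5,50),45,0),((-130,-10,140),45,0),((-18,29,66),45,0)])
E
```

```text
t 5.2 tip board mm [-124.8 -122.2  114.2] toolz [ 0.655 -0.121 -0.746] Fboard [-0.    1.01 -2.33] grip 0.0 q [ 0.8   0.75 -1.37  2.43  1.84  1.18 -0.41]
offset [0.0374, 0.0172, 0.0486] angular [-0.1508, -0.0877, 0.1005]
t 5.2 tip board mm [-124.8 -122.2  114.2] toolz [ 0.655 -0.121 -0.746] Fboard [-0.    1.01 -2.33] grip 0.0 q [ 0.8   0.75 -1.37  2.43  1.84  1.18 -0.41]
(-120, -105, 52) 45 0 [ 1.02  0.97 -0.89  2.25  2.59  0.77 -0.54] err mm 0.0 0.0
(-120, 5, 50) 45 0 [ 0.77  1.06 -0.95  2.18  2.43  0.97 -0.53] err mm 0.0 0.0
(-130, -10, 140) 45 0 [ 0.94  0.86 -1.15  2.28  2.21  0.89 -0.4 ] err mm 0.0 0.0
(-18, 29, 66) 45 0 [ 0.73  1.08 -0.97  1.98  2.31  0.88 -0.36] err mm 0.0 0.0
```

```bash
python3 go2.py -110 -108 54 40 -8
python3 - <<'E'
from sim import *
q=bot.get_obs()['q']; d1,a,b,dt,c1,ex,wx,c7,e2,x0,y0=k
r=R.from_euler('z',-q[0]+c1)*R.from_euler('y',q[1]); print('elbow',np.array([x0,y0,d1])+r.apply([ex,0,a]))
q=track(q,[((-110,-108,54),40,-8),((-110,5,54),40,-4)])
r=R.from_euler('z',-q[0]+c1)*R.from_euler('y',q[1]); print('elbow',np.array([x0,y0,d1])+r.apply([ex,0,a]))
E
```

```text
t 5.2 tip board mm [-124.8 -122.2  114.2] toolz [ 0.655 -0.121 -0.746] Fboard [-0.    1.01 -2.33] grip 0.0 q [ 0.8   0.75 -1.37  2.43  1.84  1.18 -0.41]
offset [0.0251, 0.0204, 0.0529] angular [-0.0417, 0.0328, 0.0508]
t 5.2 tip board mm [-124.8 -122.2  114.2] toolz [ 0.655 -0.121 -0.746] Fboard [-0.    1.01 -2.33] grip 0.0 q [ 0.8   0.75 -1.37  2.43  1.84  1.18 -0.41]
elbow [ 0.14696788 -0.2192341   0.82566099]
(-110, -108, 54) 40 -8 [ 0.96  0.94 -0.94  2.2   2.29  0.81 -0.31] err mm 0.0 0.0
(-110, 5, 54) 40 -4 [ 0.76  1.03 -1.    2.13  2.21  0.94 -0.36] err mm 0.0 0.0
elbow [ 0.21520589 -0.26885307  0.72516766]
```

Request:
drive_tool:
  deltas:
    - {"gripper": 255, "offset": [0.025, 0.02, 0.053], "angular": [-0.042, 0.033, 0.051]}
    - {"gripper": 255, "offset": [0.025, 0.02, 0.053], "angular": [-0.042, 0.033, 0.051]}
    - {"gripper": 255, "offset": [0.025, 0.02, 0.053], "angular": [-0.042, 0.033, 0.051]}
    - {"gripper": 255, "offset": [0.025, 0.02, 0.053], "angular": [-0.042, 0.033, 0.051]}

```text
t: 5.6
eef_pos: [0.4993, -0.0113, 0.1104]
tool_rot: [0.333, 0.106, 0.933, -0.088]
contact_force: [-0.1, 1.0, -0.1]
gripper_width: -0.0
grasp_force: 0.0
```

```bash
python3 go2.py -112 -100 54 40 0
python3 - <<'E'
from station import optics
import cv2
a=optics.read_camera('side')[100:270,250:480]; cv2.imwrite('pics/s1.png',cv2.resize(a,None,fx=3.3,fy=3.3,interpolation=cv2.INTER_CUBIC))
E
```

```text
t 5.6 tip board mm [-110.6 -105.8   54.7] toolz [ 0.64  -0.089 -0.763] Fboard [-0.29  0.93 -0.15] grip -0.0 q [ 0.7   0.89 -1.24  2.4   1.99  1.21 -0.51]
offset [0.0016, -0.0006, -0.0006] angular [-0.1128, -0.0025, 0.0517]
```

View pics/s1.png

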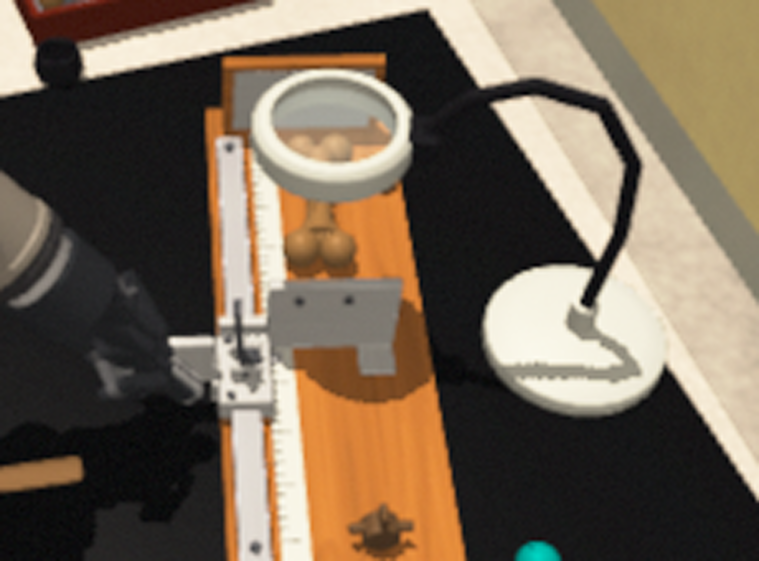

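The closed fingers sit just behind the tab, at about (200,385), with the lamp clear. I'll start the push.

Request:
drive_tool:
  deltas:
    - {"gripper": 255, "offset": [0.002, 0.004, 0], "angular": [-0.11, 0, 0.05]}
    - {"gripper": 255, "offset": [0.002, 0.009, 0], "angular": [-0.11, 0, 0.05]}
    - {"gripper": 255, "offset": [0.002, 0.014, 0], "angular": [-0.11, 0, 0.05]}
    - {"gripper": 255, "offset": [0.002, 0.019, 0], "angular": [-0.11, 0, 0.05]}
    - {"gripper": 255, "offset": [0.002, 0.024, 0], "angular": [-0.11, 0, 0.05]}

```text
t: 6.15
eef_pos: [0.5036, 0.0115, 0.1073]
tool_rot: [0.34, 0.11, 0.933, -0.043]
contact_force: [-3.8, -5.5, 3.6]
gripper_width: 0.001
grasp_force: 2.9
```

```bash
python3 go2.py -112 -75 54 40 0
```

```text
t 6.15 tip board mm [-111.5  -76.7   51.4] toolz [ 0.643 -0.006 -0.766] Fboard [-2.45 -6.2   3.59] grip 0.0 q [ 0.71  0.93 -1.27  2.41  2.04  1.19 -0.55]
offset [-0.0013, 0.0012, -0.0023] angular [-0.0074, 0.0009, 0.0015]
```

Request:
drive_tool:
  deltas:
    - {"gripper": 255, "offset": [0, 0.008, -0.002], "angular": [0, 0, 0]}
    - {"gripper": 255, "offset": [0, 0.016, -0.002], "angular": [0, 0, 0]}
    - {"gripper": 255, "offset": [0, 0.024, -0.002], "angular": [0, 0, 0]}
    - {"gripper": 255, "offset": [0, 0.032, -0.002], "angular": [0, 0, 0]}
    - {"gripper": 255, "offset": [0, 0.04, -0.002], "angular": [0, 0, 0]}

```text
t: 6.65
eef_pos: [0.5118, 0.0504, 0.1085]
tool_rot: [0.339, 0.11, 0.933, -0.043]
contact_force: [-0.7, -5.6, -1.0]
gripper_width: -0.004
grasp_force: 2.9
```

```bash
python3 go2.py -112 -35 54 40 0
python3 - <<'E'
from station import optics
import cv2
a=optics.read_camera('side')[100:270,250:480]; cv2.imwrite('pics/s2.png',cv2.resize(a,None,fx=3.3,fy=3.3,interpolation=cv2.INTER_CUBIC))
E
```

```text
t 6.65 tip board mm [-112.5  -37.    52.6] toolz [ 0.643 -0.007 -0.766] Fboard [ 0.59 -5.65 -1.03] grip -0.0 q [ 0.61  0.95 -1.27  2.37  1.99  1.24 -0.58]
offset [-0.0013, 0.0015, -0.0007] angular [-0.0089, 0.0002, 0.0007]
```

View pics/s2.png

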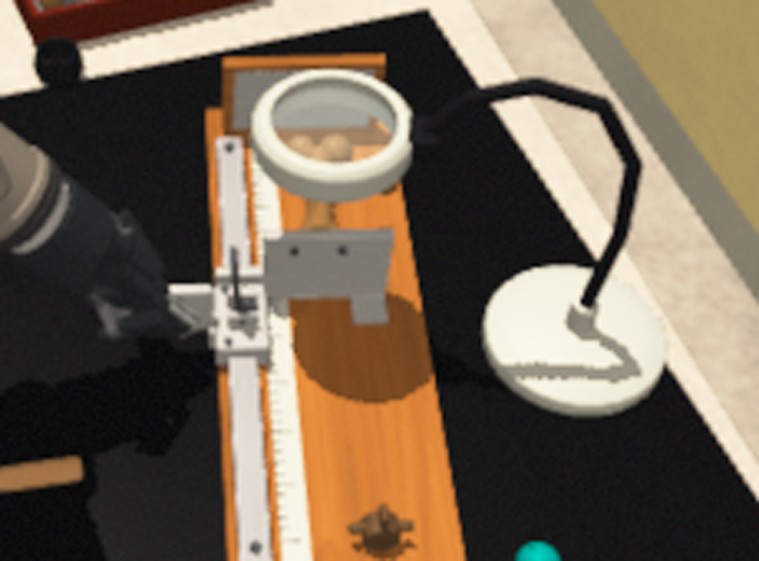

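Run:
```python
from h import *
p=np.load('p.npy'); c,s=np.cos(p[2]),np.sin(p[2]); Rm=np.array([[c,-s],[s,c]])
for uv,z in (((265,238),.1),((393,229),.1),((167,283),.081)):
    u=np.array(uv)/3.3+[250,100]-.35; print((Rm.T@(ray('side',u,z)[:2]-p[:2])*1000).round(1))
```

```text
[-50.7  18.5]
[56.  25.8]
[-132.   -11.7]
```

Request:
drive_tool:
  deltas:
    - {"gripper": 255, "offset": [0, 0.005, 0], "angular": [0, 0, 0]}
    - {"gripper": 255, "offset": [0, 0.01, 0], "angular": [0, 0, 0]}
    - {"gripper": 255, "offset": [0, 0.015, 0], "angular": [0, 0, 0]}
    - {"gripper": 255, "offset": [0, 0.019, 0], "angular": [0, 0, 0]}
    - {"gripper": 255, "offset": [0, 0.022, 0], "angular": [0, 0, 0]}

```text
t: 7.2
eef_pos: [0.5168, 0.0717, 0.1088]
tool_rot: [0.34, 0.11, 0.933, -0.043]
contact_force: [-2.6, -6.0, 3.2]
gripper_width: -0.001
grasp_force: 3.6
```

Request:
drive_tool:
  deltas:
    - {"gripper": 255, "offset": [0, 0.001, 0], "angular": [0, 0, 0]}
    - {"gripper": 255, "offset": [0, 0.002, 0], "angular": [0, 0, 0]}
    - {"gripper": 255, "offset": [0, 0.003, 0], "angular": [0, 0, 0]}

```text
t: 7.5
eef_pos: [0.5174, 0.0743, 0.1087]
tool_rot: [0.34, 0.11, 0.933, -0.043]
contact_force: [-2.1, -5.7, 2.9]
gripper_width: -0.001
grasp_force: 3.5
```

```bash
python3 go2.py -112 0 54 40 0
```

```text
t 7.5 tip board mm [-112.6  -12.4   52.9] toolz [ 0.643 -0.006 -0.766] Fboard [-0.7  -5.99  2.9 ] grip -0.0 q [ 0.55  0.96 -1.27  2.35  1.97  1.27 -0.6 ]
offset [-0.0012, 0.0119, -0.0006] angular [-0.0075, 0.001, 0.0002]
```

Request:
drive_tool:
  deltas:
    - {"gripper": 255, "offset": [0, 0.0015, 0], "angular": [0, 0, 0]}
    - {"gripper": 255, "offset": [0, 0.003, 0], "angular": [0, 0, 0]}
    - {"gripper": 255, "offset": [0, 0.004, 0], "angular": [0, 0, 0]}

```text
t: 7.8
eef_pos: [0.5183, 0.0782, 0.1088]
tool_rot: [0.34, 0.11, 0.933, -0.043]
contact_force: [-2.3, -6.7, 3.5]
gripper_width: -0.0
grasp_force: 3.5
```

Request:
drive_tool:
  deltas:
    - {"gripper": 255, "offset": [0, 0.001, 0], "angular": [0, 0, 0]}
    - {"gripper": 255, "offset": [0, 0.002, 0], "angular": [0, 0, 0]}
    - {"gripper": 255, "offset": [0, 0.003, 0], "angular": [0, 0, 0]}

```text
t: 8.1
eef_pos: [0.519, 0.0811, 0.1088]
tool_rot: [0.34, 0.11, 0.933, -0.043]
contact_force: [-2.5, -6.3, 1.9]
gripper_width: 0.001
grasp_force: 3.5
```

```bash
python3 go.py
python3 - <<'E'
from station import optics
import cv2
a=optics.read_camera('top'); cv2.imwrite('pics/t3.png',cv2.resize(a[100:225,190:400],None,fx=3.8,fy=3.8,interpolation=cv2.INTER_CUBIC))
E
```

```text
t 8.1 tip board mm [-112.6   -5.4   52.9] toolz [ 0.643 -0.006 -0.766] Fboard [-0.97 -6.74  1.94] grip 0.0 q [ 0.53  0.96 -1.27  2.34  1.97  1.28 -0.6 ]
```

View pics/t3.png

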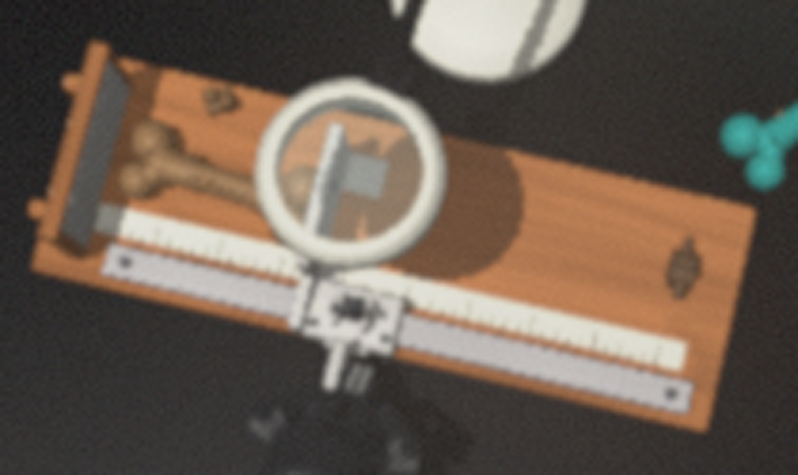

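The stop plate is now against the bone and moving it. The bone's headboard end is at about (120,180), still roughly 10 to 15 mm short of the face.

Request:
drive_tool:
  deltas:
    - {"gripper": 255, "offset": [0, 0.0015, 0], "angular": [0, 0, 0]}
    - {"gripper": 255, "offset": [0, 0.003, 0], "angular": [0, 0, 0]}
    - {"gripper": 255, "offset": [0, 0.004, 0], "angular": [0, 0, 0]}
    - {"gripper": 255, "offset": [0, 0.005, 0], "angular": [0, 0, 0]}

```text
t: 8.55
eef_pos: [0.5201, 0.086, 0.1088]
tool_rot: [0.34, 0.11, 0.933, -0.043]
contact_force: [-2.7, -6.6, 2.5]
gripper_width: -0.003
grasp_force: 3.5
```

Request:
drive_tool:
  deltas:
    - {"gripper": 255, "offset": [0, 0.001, 0], "angular": [0, 0, 0]}
    - {"gripper": 255, "offset": [0, 0.002, 0], "angular": [0, 0, 0]}

```text
t: 8.75
eef_pos: [0.5206, 0.0879, 0.1088]
tool_rot: [0.34, 0.11, 0.933, -0.043]
contact_force: [-2.5, -5.9, 1.4]
gripper_width: 0.002
grasp_force: 3.5
```

Request:
drive_tool:
  deltas:
    - {"gripper": 255, "offset": [0, 0.001, 0], "angular": [0, 0, 0]}
    - {"gripper": 255, "offset": [0, 0.002, 0], "angular": [0, 0, 0]}

```text
t: 8.95
eef_pos: [0.5211, 0.0898, 0.1088]
tool_rot: [0.34, 0.11, 0.933, -0.043]
contact_force: [-3.5, -6.0, 2.4]
gripper_width: -0.004
grasp_force: 3.5
```

Request:
drive_tool:
  deltas:
    - {"gripper": 255, "offset": [0, 0.001, 0], "angular": [0, 0, 0]}
    - {"gripper": 255, "offset": [0, 0.002, 0], "angular": [0, 0, 0]}

```text
t: 9.15
eef_pos: [0.5215, 0.0918, 0.1088]
tool_rot: [0.34, 0.11, 0.933, -0.043]
contact_force: [-3.1, -6.2, 2.0]
gripper_width: -0.003
grasp_force: 3.5
```

Request:
drive_tool:
  deltas:
    - {"gripper": 255, "offset": [0, 0.001, 0], "angular": [0, 0, 0]}
    - {"gripper": 255, "offset": [0, 0.002, 0], "angular": [0, 0, 0]}

```text
t: 9.35
eef_pos: [0.522, 0.0938, 0.1088]
tool_rot: [0.34, 0.11, 0.933, -0.043]
contact_force: [-2.5, -6.7, 2.9]
gripper_width: 0.001
grasp_force: 3.5
```

Request:
drive_tool:
  deltas:
    - {"gripper": 255, "offset": [0, 0.001, 0], "angular": [0, 0, 0]}

```text
t: 9.45
eef_pos: [0.5222, 0.0947, 0.1088]
tool_rot: [0.34, 0.11, 0.933, -0.043]
contact_force: [-3.4, -7.4, 2.8]
gripper_width: -0.002
grasp_force: 4.2
```

Request:
drive_tool:
  deltas:
    - {"gripper": 255, "offset": [0, 0.001, 0], "angular": [0, 0, 0]}

```text
t: 9.55
eef_pos: [0.5223, 0.0951, 0.1087]
tool_rot: [0.34, 0.111, 0.933, -0.043]
contact_force: [-5.3, -10.3, 5.7]
gripper_width: -0.001
grasp_force: 5.7
```

Request:
drive_tool:
  deltas:
    - {"gripper": 255, "offset": [0, 0.0003, 0], "angular": [0, 0, 0]}

```text
t: 9.65
eef_pos: [0.5223, 0.0951, 0.1087]
tool_rot: [0.34, 0.111, 0.933, -0.044]
contact_force: [-4.7, -9.6, 6.0]
gripper_width: 0.001
grasp_force: 5.6
```

```bash
python3 go.py
```

```text
t 9.65 tip board mm [-112.6    8.8   52.9] toolz [ 0.644 -0.008 -0.765] Fboard [ -2.32 -10.43   6.01] grip 0.0 q [ 0.49  0.97 -1.27  2.32  1.95  1.3  -0.61]
```

Request:
drive_tool:
  deltas:
    - {"gripper": 255, "offset": [0, 0.0006, 0], "angular": [0, 0, 0]}

```text
t: 9.75
eef_pos: [0.5223, 0.0952, 0.1087]
tool_rot: [0.34, 0.111, 0.933, -0.044]
contact_force: [-6.8, -12.2, 7.9]
gripper_width: -0.002
grasp_force: 6.6
```

```bash
python3 go.py
python3 - <<'E'
from station import optics
import cv2
a=optics.read_camera('top'); b=optics.read_camera('side')
import numpy as np
A=cv2.resize(a[100:200,190:310],None,fx=4,fy=4,interpolation=cv2.INTER_CUBIC);C=cv2.resize(b[110:210,300:380],None,fx=4,fy=4,interpolation=cv2.INTER_CUBIC)
cv2.imwrite('pics/t4.png',np.hstack([A,C]))
E
```

```text
t 9.75 tip board mm [-112.6    8.9   52.8] toolz [ 0.644 -0.009 -0.765] Fboard [ -3.8  -13.41   7.89] grip -0.0 q [ 0.49  0.97 -1.27  2.32  1.95  1.3  -0.61]
```

View pics/t4.png

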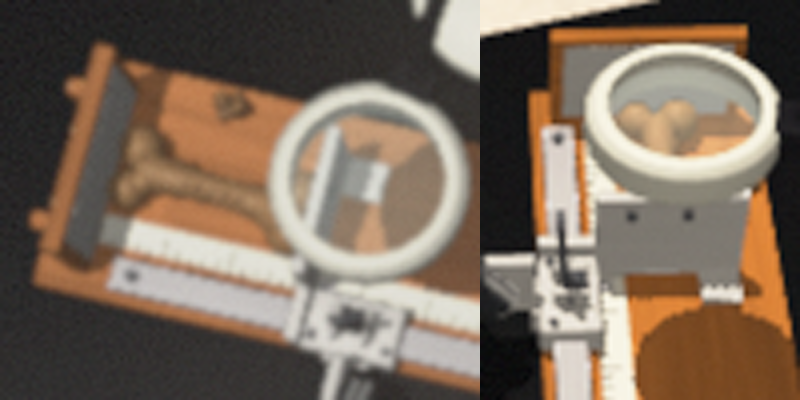

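The force climbs about 3 N for 0.1 mm of travel, so the bone is jammed. Its knuckle at (118,190) bears on the headboard and the plate is on its other end. I'll back the finger off.

Request:
drive_tool:
  deltas:
    - {"gripper": 255, "offset": [0, -0.002, 0], "angular": [0, 0, 0]}
    - {"gripper": 255, "offset": [0, -0.01, 0], "angular": [0, 0, 0]}
    - {"gripper": 255, "offset": [0, -0.025, 0], "angular": [0, 0, 0]}
    - {"gripper": 255, "offset": [0, -0.03, 0], "angular": [0, 0, 0]}

```text
t: 10.25
eef_pos: [0.5156, 0.0678, 0.1085]
tool_rot: [0.339, 0.11, 0.933, -0.04]
contact_force: [0.6, 0.7, -0.2]
gripper_width: 0.0
grasp_force: 0.0
```

```bash
python3 go2.py -140 -22 115 45 0;  python3 - <<'E'
from sim import *
q=bot.get_obs()['q']
for th in(40,45):
    track(q,[((-140,-22,115),th,0),((-125,28,115),th,0),((-100,28,100),th,0),((-60,28,105),th,0),((-30,28,90),th,0),((-18,28,64),th,0)])
E
```

```text
t 10.25 tip board mm [-112.8  -18.7   52.6] toolz [ 0.642 -0.001 -0.766] Fboard [ 0.4   0.8  -0.24] grip 0.0 q [ 0.57  0.96 -1.28  2.35  1.98  1.26 -0.59]
offset [-0.0129, -0.0034, -0.065] angular [-0.0012, -0.1116, -0.0014]
t 10.25 tip board mm [-112.8  -18.7   52.6] toolz [ 0.642 -0.001 -0.766] Fboard [ 0.4   0.8  -0.24] grip 0.0 q [ 0.57  0.96 -1.28  2.35  1.98  1.26 -0.59]
(-140, -22, 115) 40 0 [ 0.99  0.92 -1.16  2.26  2.15  0.87 -0.28] err mm 0.0 0.0
(-125, 28, 115) 40 0 [ 0.85  0.97 -1.16  2.19  2.1   0.94 -0.29] err mm 0.0 0.0
(-100, 28, 100) 40 0 [ 0.83  1.   -1.11  2.13  2.13  0.92 -0.28] err mm 0.0 0.0
(-60, 28, 105) 40 0 [ 0.83  1.02 -1.1   2.06  2.1   0.89 -0.21] err mm 0.0 0.0
(-30, 28, 90) 40 0 [ 0.8   1.06 -1.07  1.99  2.12  0.87 -0.18] err mm 0.0 0.0
(-18, 28, 64) 40 0 [ 0.77  1.11 -1.02  1.95  2.17  0.86 -0.2 ] err mm 0.0 0.0
(-140, -22, 115) 45 0 [ 0.94  0.91 -1.1   2.29  2.31  0.91 -0.44] err mm 0.0 0.0
(-125, 28, 115) 45 0 [ 0.81  0.96 -1.1   2.22  2.24  0.98 -0.43] err mm 0.0 0.0
(-100, 28, 100) 45 0 [ 0.79  1.   -1.06  2.16  2.28  0.96 -0.42] err mm 0.0 0.0
(-60, 28, 105) 45 0 [ 0.79  1.   -1.06  2.09  2.25  0.91 -0.36] err mm 0.0 0.0
(-30, 28, 90) 45 0 [ 0.77  1.05 -1.02  2.02  2.27  0.89 -0.33] err mm 0.0 0.0
(-18, 28, 64) 45 0 [ 0.74  1.1  -0.98  1.98  2.32  0.88 -0.35] err mm 0.0 0.0
```

Request:
drive_tool:
  deltas:
    - {"gripper": 255, "offset": [-0.013, -0.003, -0.065], "angular": [0, -0.112, 0]}
    - {"gripper": 255, "offset": [-0.013, -0.003, -0.065], "angular": [0, -0.112, 0]}
    - {"gripper": 255, "offset": [-0.013, -0.003, -0.065], "angular": [0, -0.112, 0]}
    - {"gripper": 255, "offset": [-0.013, -0.003, -0.065], "angular": [0, -0.112, 0]}

```text
t: 10.65
eef_pos: [0.4848, 0.0729, 0.1668]
tool_rot: [0.381, 0.109, 0.917, -0.044]
contact_force: [0.6, -0.6, -0.7]
gripper_width: -0.0
grasp_force: 0.0
```

```bash
python3 go2.py -125 28 118 45 0
```

```text
t 10.65 tip board mm [-139.2  -20.9  115.3] toolz [ 0.708 -0.    -0.706] Fboard [ 0.74 -0.41 -0.69] grip -0.0 q [ 0.58  0.81 -1.37  2.43  1.91  1.28 -0.67]
offset [-0.0119, 0.0489, 0.0081] angular [-0.0003, 0.0016, -0.0028]
```

Request:
drive_tool:
  deltas:
    - {"gripper": 255, "offset": [-0.012, 0.049, 0.008], "angular": [0, 0, 0]}
    - {"gripper": 255, "offset": [-0.012, 0.049, 0.008], "angular": [0, 0, 0]}
    - {"gripper": 255, "offset": [-0.012, 0.049, 0.008], "angular": [0, 0, 0]}

```text
t: 10.95
eef_pos: [0.5102, 0.1182, 0.1686]
tool_rot: [0.379, 0.109, 0.918, -0.044]
contact_force: [-0.8, -0.9, -0.1]
gripper_width: -0.0
grasp_force: 0.0
```

```bash
python3 go2.py -95 28 103 45 0
python3 - <<'E'
from station import optics
import cv2
import numpy as np
a=optics.read_camera('top'); b=optics.read_camera('side')
A=cv2.resize(a[120:220,220:310],None,fx=4,fy=4,interpolation=cv2.INTER_CUBIC);C=cv2.resize(b[110:210,280:380],None,fx=4,fy=4,interpolation=cv2.INTER_CUBIC)
cv2.imwrite('pics/t5.png',np.hstack([A,C]))
E
```

```text
t 10.95 tip board mm [-125.2   29.2  116.9] toolz [ 0.706  0.001 -0.708] Fboard [-0.62 -1.03 -0.06] grip -0.0 q [ 0.46  0.84 -1.34  2.34  1.88  1.32 -0.65]
offset [-0.0114, -0.0011, 0.0312] angular [0.001, -0.0019, -0.0038]
```

View pics/t5.png

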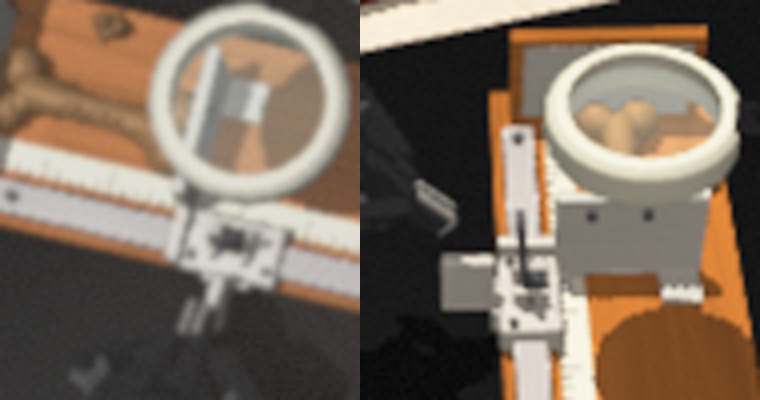

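Run:
```python
from h import *
p=np.load('p.npy'); c,s=np.cos(p[2]),np.sin(p[2]); Rm=np.array([[c,-s],[s,c]])
tb=lambda n,u,z:print(n,u,(Rm.T@(ray(n,np.array(u)-.37,z)[:2]-p[:2])*1000).round(1))
t=lambda u,v:(u/4+220,v/4+120); S=lambda u,v:((u-360)/4+280,v/4+110)
tb('top',t(190,315),.117);tb('top',t(208,315),.117);tb('top',t(216,282),.081)
tb('side',S(519,212),.118);tb('side',S(455,215),.125);tb('side',S(442,235),.11)
tb('side',S(443,255),.081);tb('side',S(557,200),.1);tb('side',S(706,192),.1)
```

```text
top (267.5, 198.75) [-128.9   35.9]
top (272.0, 198.75) [-126.1   24.1]
top (274.0, 190.5) [-99.1  29.3]
side (319.75, 163.0) [-79.   36.2]
side (303.75, 163.75) [-122.2   27.8]
side (300.5, 168.75) [-131.3   23.9]
side (300.75, 173.75) [-131.1   32.3]
side (329.25, 160.0) [-51.   64.5]
side (366.5, 158.0) [53.8 69.6]
```

Request:
drive_tool:
  deltas:
    - {"gripper": 255, "offset": [-0.0035, 0.003, 0.017], "angular": [0, 0, 0]}
    - {"gripper": 255, "offset": [-0.0035, 0.003, 0.0345], "angular": [0, 0, 0]}
    - {"gripper": 255, "offset": [-0.0035, 0.003, 0.0345], "angular": [0, 0, 0]}

```text
t: 11.35
eef_pos: [0.5367, 0.1115, 0.1456]
tool_rot: [0.379, 0.11, 0.918, -0.046]
contact_force: [-0.3, -0.9, 0.4]
gripper_width: -0.002
grasp_force: 0.0
```

Request:
drive_tool:
  deltas:
    - {"gripper": 255, "offset": [-0.008, 0, 0.012], "angular": [0, 0, 0]}
    - {"gripper": 255, "offset": [-0.015, 0, 0.022], "angular": [0, 0, 0]}
    - {"gripper": 255, "offset": [-0.022, 0, 0.032], "angular": [0, 0, 0]}
    - {"gripper": 255, "offset": [-0.028, 0, 0.04], "angular": [0, 0, 0]}
    - {"gripper": 255, "offset": [-0.033, 0, 0.046], "angular": [0, 0, 0]}

```text
t: 11.85
eef_pos: [0.5918, 0.1001, 0.1381]
tool_rot: [0.38, 0.11, 0.917, -0.044]
contact_force: [-1.1, 0.9, -0.9]
gripper_width: 0.001
grasp_force: 0.6
```

```bash
python3 go2.py -30 32 85 45 0
python3 - <<'E'
from station import optics
import cv2
import numpy as np
a=optics.read_camera('top'); b=optics.read_camera('side')
A=cv2.resize(a[120:220,220:310],None,fx=4,fy=4,interpolation=cv2.INTER_CUBIC);C=cv2.resize(b[110:210,280:380],None,fx=4,fy=4,interpolation=cv2.INTER_CUBIC)
cv2.imwrite('pics/t6.png',np.hstack([A,C]))
E
```

```text
t 11.85 tip board mm [-41.5  30.3  86.5] toolz [ 0.707 -0.001 -0.707] Fboard [-1.25  0.61 -0.93] grip 0.0 q [ 0.48  0.93 -1.23  2.2   2.    1.25 -0.54]
offset [-0.0071, 0.0017, 0.0092] angular [-0.0013, -0.0002, -0.0047]
```

View pics/t6.png

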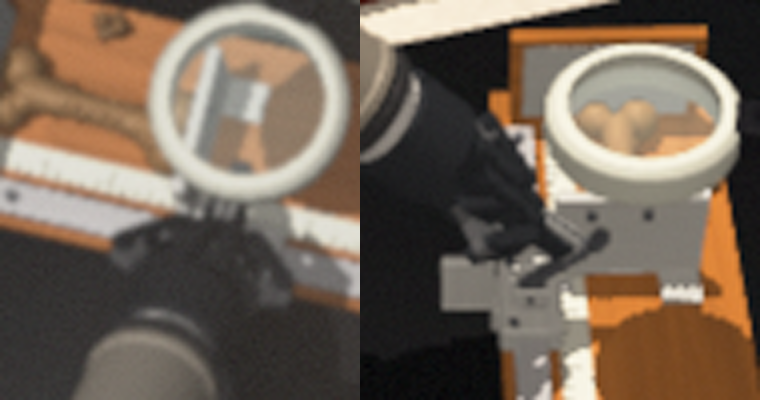

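The lever is now about 50° over, at (560,260), with the fingertip on its back. The stop and bone haven't moved and the lamp is clear.

Request:
drive_tool:
  deltas:
    - {"gripper": 255, "offset": [-0.007, 0.001, 0.009], "angular": [0, 0, 0]}
    - {"gripper": 255, "offset": [-0.0065, 0.001, 0.018], "angular": [0, 0, 0]}
    - {"gripper": 255, "offset": [-0.003, 0.001, 0.0245], "angular": [0, 0, 0]}
    - {"gripper": 255, "offset": [0.0005, 0.001, 0.028], "angular": [0, 0, 0]}

```text
t: 12.35
eef_pos: [0.6123, 0.0972, 0.1192]
tool_rot: [0.383, 0.11, 0.916, -0.044]
contact_force: [3.2, -0.3, 7.2]
gripper_width: -0.003
grasp_force: 3.3
```

```bash
python3 go2.py -22 31 62 45 0
```

```text
t 12.35 tip board mm [-20.6  32.3  67.9] toolz [ 0.711 -0.    -0.703] Fboard [3.2 0.5 7.2] grip -0.0 q [ 0.47  0.97 -1.19  2.17  2.05  1.24 -0.54]
offset [0.0047, -0.0013, 0.0032] angular [-0.0001, 0.0067, -0.0055]
```

Request:
drive_tool:
  deltas:
    - {"gripper": 255, "offset": [0.002, 0, 0.002], "angular": [0, 0, 0]}
    - {"gripper": 255, "offset": [0.004, 0, 0.004], "angular": [0, 0, 0]}

```text
t: 12.55
eef_pos: [0.6128, 0.0972, 0.1145]
tool_rot: [0.384, 0.11, 0.916, -0.044]
contact_force: [-4.0, -1.1, 20.6]
gripper_width: 0.001
grasp_force: 10.4
```

Request:
drive_tool:
  deltas:
    - {"gripper": 255, "offset": [0.0015, 0, 0.0015], "angular": [0, 0, 0]}
    - {"gripper": 255, "offset": [0.003, 0, 0.003], "angular": [0, 0, 0]}

```text
t: 12.75
eef_pos: [0.6128, 0.0975, 0.1134]
tool_rot: [0.386, 0.109, 0.915, -0.045]
contact_force: [-17.2, -6.9, 40.7]
gripper_width: 0.004
grasp_force: 20.0
```

```bash
python3 go.py
python3 - <<'E'
from station import optics
import cv2
b=optics.read_camera('side')
cv2.imwrite('pics/s7.png',cv2.resize(b[110:210,280:380],None,fx=5,fy=5,interpolation=cv2.INTER_CUBIC))
E
```

```text
t 12.75 tip board mm [-19.7  32.7  62.5] toolz [ 0.717 -0.001 -0.697] Fboard [-15.1  -10.67  40.69] grip 0.0 q [ 0.46  0.99 -1.18  2.17  2.07  1.25 -0.55]
```

Request:
drive_tool:
  deltas:
    - {"gripper": 255, "offset": [-0.004, 0, -0.006], "angular": [0, 0, 0]}
    - {"gripper": 255, "offset": [-0.004, 0, -0.03], "angular": [0, 0, 0]}
    - {"gripper": 255, "offset": [-0.004, 0, -0.07], "angular": [0, 0, 0]}
    - {"gripper": 255, "offset": [-0.004, 0, -0.1], "angular": [0, 0, 0]}
    - {"gripper": 255, "offset": [-0.004, 0, -0.1], "angular": [0, 0, 0]}

```text
t: 13.3
eef_pos: [0.543, 0.1143, 0.1837]
tool_rot: [0.382, 0.108, 0.917, -0.043]
contact_force: [1.3, -0.3, -0.4]
gripper_width: -0.0
grasp_force: 0.0
```

```bash
python3 go.py
python3 - <<'E'
from station import optics
import cv2
import numpy as np
a=optics.read_camera('top'); b=optics.read_camera('side')
A=cv2.resize(a[120:220,210:310],None,fx=4,fy=4,interpolation=cv2.INTER_CUBIC);C=cv2.resize(b[110:210,280:380],None,fx=4,fy=4,interpolation=cv2.INTER_CUBIC)
cv2.imwrite('pics/t8.png',np.hstack([A,C]))
E
```

```text
t 13.3 tip board mm [-92.1  33.1 132.3] toolz [ 0.709  0.003 -0.705] Fboard [ 1.37  0.04 -0.43] grip -0.0 q [ 0.49  0.82 -1.33  2.28  1.87  1.27 -0.57]
```

View pics/t8.png

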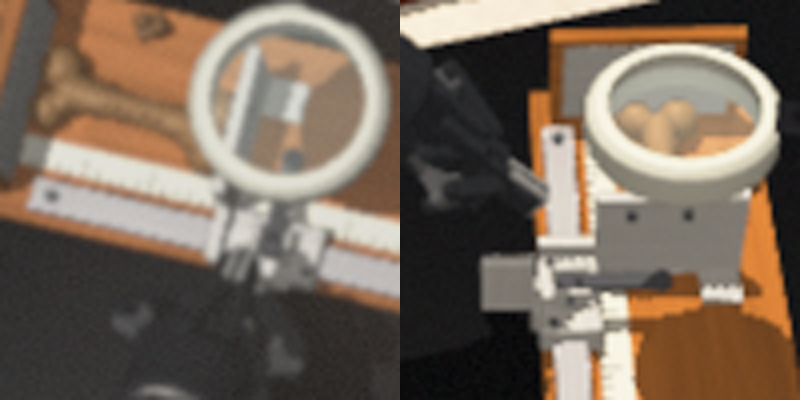

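The lever lies flat, from about (585,282) to (665,282). The stop and bone are where they were, and the gripper is clear.

```bash
python3 -c "
from station import bot; print(bot.hand_in())"
```

```text
the job is handed in; nothing more can be done
None
```

The bone is snug between the stop and the headboard, the cam lever is pressed flat and the robot is clear. I handed the job in at about 13.5 s of the 54 s allowed. The last wrist-force reading while pressing the lever was about 44 N, with the fingertips, and I saw no sign of touching the lamp.

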